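Pack the dismantled scale stand into its case

ROBOT

A 7-joint arm with a two-finger parallel gripper is mounted at the origin on a cart in front of the work surface, level with it; the furniture and walls round the work are solid. World frame = base frame: x ahead of the robot, y to its left, z up, the work surface at z = 0. Lengths are in mm, angles in rad, forces in N, time in s.
With the tool pointing down it reaches from about 425 to 875 mm from the base axis. Payload 9.9 kg.
Tool frame: the origin (TCP) lies at the very end of the fingers, on their centre line; the grasp point (between the pads) lies 19 mm behind it (r.grip_point_offset is the distance from the TCP to the grasp point, in mm); z points along the fingers, x is the direction in which the jaws open and shut, and the axes are right-handed (so a half turn about z gives the same grasp; the last joint's range is limited). The gripper opens to 85 mm and grips with 20 to 120 N. Pads are 22 mm wide; open, the fingers measure 114 mm over their backs; the gripper's body (76 mm by 85 mm) begins 54 mm behind the grasp point. The pads swing forward as they close: fully open they stand 13 mm farther back than shut.
Start: joints at [1.035, 0.576, 0.025, 1.437, -0.015, 1.129, -0.057], TCP at [294.7, -607.273, 231.289] pointing down, gripper open.
Joint ranges: [-2.76, 2.76], [-0.34, 2.15], [-1.52, 1.57], [0.19, 2.46], [-1.09, 4.23], [0.17, 1.99], [-2.82, 2.82]. Speed limits (rad/s): [2.22, 2.22, 3.01, 3.01, 3.14, 3.14, 3.14].

INTERFACE

Orientations are given as a unit quaternion [w, x, y, z].
In Python, from station import r gives the robot as it stands. The module is installed in compiled form; this text tells all that it offers.
- The arm moves only by the shell command python3 -m pendant 'ROWS'. ROWS is JSON, a list of rows, each an object with "dp": the shift along the tool's x, y, z in units of 30 mm (1.0 is 30 mm), a list of three; "rot": the turn, a rotation vector about the tool's x, y, z in units of 5 degrees (1.0 is 5 degrees), a list of three; "gripper": the opening, from -1 (shut) to 1 (fully open). In form: [{"dp": [dx, dy, dz], "rot": [ax, ay, az], "gripper": gripper}, ...]. A call has 1 to 20 rows; each row is the pose to reach, as a shift and turn from the pose commanded when the call began, along the tool's axes at that moment; what a row does not reach only later rows make up. A row lasts 1/8 s, in which the tool goes at most 62.5 mm and 10.7 degrees, less where a joint would pass 70% of its speed; a pose out of reach is approached as far as the arm can. A call with a gripper value outside its range is refused whole. The fingers move at their own pace and stop on an object; the grip force is fixed at half the most. Time passes only in rows, so rows that repeat a pose let the fingers close. It gives the time, the measured TCP pose, the force and the opening at its end, in the units of the state.
- r.sense(): the state, without advancing time (a new reading comes with each control period).
- r.capture(name): name is "scene" or "top" or "wrist"; returns the picture (400x640x3 uint8, red, green, blue); there is no depth.
- r.camera_info(name): a dict with "fx", "fy", "cx", "cy" (pixels), "rvec" (rotation vector, rad) and "tvec" (3), from world to camera coordinates, as OpenCV has them; the wrist camera has in their place "T_tool_cam" (4x4, takes a point from camera to tool coordinates, whose origin is the TCP and whose axes are the tool frame's). Camera axes: x right, y down, z forward; pixel columns grow to the right and rows downward; lengths in mm; the calibration is good to about 2 mm. A picture is of the moment at which its call begins: read the wrist's pose just before it. camera_info takes no time and is no camera call.
- r.finish_job(): hands the job in, once; it reports no verdict.
The state is a dict: "clock": time; "qpos": joint angles; "qd": joint speeds; "joint_torque": joint torques, N m; "ee_pos": TCP position; "tcp_rot": TCP orientation; "wrist_force": force on the tool from outside, world axes, zero at the start; "moment": the same for the moment, N m; "opening": finger opening in mm.
Only numpy, scipy, OpenCV 4.12 (cv2) and the standard library are available. Lean on these libraries where they do the work, as an engineer would, in place of code of your own. Each camera call takes 0.05 s, during which the arm holds its last target.

TASK

Pack the three wooden parts of the dismantled scale stand (elbow, bracket and saddle) upright into their open wooden case, so that all three lie level and fully down: elbow and bracket on the case's floor, the saddle down on the elbow's foot with its ledge over the bracket's ledge. They lap over one another, so they only all fit if they go in in the right order. Leave the two jars and the pestle where they are.

Things in the scene. Friction and masses are not known exactly. Their poses are not given: they have to be found in the camera images.
- case: open dark wooden case, brass corners, fixed, 80 x 202 x 54 mm high; inside 64 (x) x 186 (y), floor at z = 8, rim at z = 54; both ends alike. Origin: centre of underside, y along its length, z up. Packed with all y axes along its +y, part origins lie at x = 0 and elbow y = -79, z = 8; bracket y = 79, z = 8; saddle y = -39, z = 22 mm (or all turned end for end), with 3 mm play round (saddle 5 in y)
- elbow: loose L-shaped hardwood part, about 120 g, standing on its foot: flat foot 58 (x) x 110 (y) x 14 mm high, y = -11 to +99, with an upright grip post 30 (x) x 22 (y) mm at one end, its top at z = 84. Origin on the underside straight below the post's centre, z up. Packed, its foot lies below the bracket's ledge and the saddle's block
- bracket: loose hardwood part, about 150 g, standing on its block: block 58 (x) x 64 (y) x 30 mm high, y = -53 to +11, with an upright grip post 30 (x) x 22 (y) mm at one end, its top at z = 84; at the other end a raised ledge (z = 17 to 30) sticks out to y = -88 mm. Origin on the underside straight below the post's centre, z up. Packed, its ledge passes 3 mm over the elbow's foot
- saddle: loose hardwood part, about 140 g, standing on its block: block 58 (x) x 48 (y) x 32 mm high with a grip post 30 (x) x 22 (y) mm on its middle, its top at z = 74; a raised ledge (z = 18 to 32) sticks out on one side to y = +60 mm. Origin: centre of the block's underside, below the post, z up. Packed, it stands on the elbow's foot, its ledge 2 mm over the bracket's ledge
- jar: bystander: white porcelain jar with a blue band and lid, 67 mm wide, 95 mm high, loose; origin at the centre of its underside
- herb_jar: bystander: clear jar with a black lid, 66 mm wide, 100 mm high, loose; origin at the centre of its underside
- pestle: bystander: pestle lying down, 194 mm long (its y axis), 25 mm thick, loose; origin at the middle of its underside
Mind the look-alikes: they are no part of the job. Leave any purple look-alike of the saddle alone.

How it is judged (in metres and radians):
On the way, in this order (a step that is already met when the one before it is completed fails the run):
1. the elbow lies fully down in the case (z of elbow in the frame of case between 0.005 and 0.011 m and x of elbow in the frame of case between -0.008 and 0.008 m and y of elbow in the frame of case between -0.09 and 0.09 m and angle between elbow's own z axis and vertical below 0.04 rad and angle between the y axis of elbow and the y axis of case, either way round below 0.08 rad), for 0.2 s.
2. elbow and bracket both lie fully down in the case (all of step 1 and z of bracket in the frame of case between 0.005 and 0.011 m and x of bracket in the frame of case between -0.008 and 0.008 m and y of bracket in the frame of case between -0.09 and 0.09 m and angle between bracket's own z axis and vertical below 0.04 rad and angle between the y axis of bracket and the y axis of case, either way round below 0.08 rad), for 0.2 s.
At the end, for the whole second after the job is handed in: Elbow, bracket and saddle are inside the case, their origins 8, 8 and 22 mm (each within 3 mm) above its underside, within 8 mm of its middle line, level to 0.04 rad, along the case to 0.08 rad, released and at rest (all of step 2 and z of saddle in the frame of case between 0.019 and 0.025 m and x of saddle in the frame of case between -0.008 and 0.008 m and y of saddle in the frame of case between -0.09 and 0.09 m and angle between saddle's own z axis and vertical below 0.04 rad and angle between the y axis of saddle and the y axis of case, either way round below 0.08 rad and linear speed of each of elbow, bracket, saddle below 0.02 m/s); the robot touches nothing.
It fails at once if the porcelain jar is pushed more than 30 mm (distance of jar from where it was at the start of the episode above 0.03 m).
It fails at once if the clear jar is pushed more than 30 mm (distance of herb_jar from where it was at the start of the episode above 0.03 m).
It fails at once if the pestle is pushed more than 30 mm (distance of pestle from where it was at the start of the episode above 0.03 m).
It also fails if it takes over 72 s, if anything falls off the work surface, if the arm or the gripper's body presses on something with over 40 N, if the wrist force passes 120 N, or if a joint passes its speed limit or range.

## Working session

There is one attempt and no reset: what is moved stays moved. The work goes in short steps, Python scripts to look and compute and a shell command to move; the robot and the scene stay as the last step left them, time stands still between calls to the robot, and variables do not carry over. Pictures are saved under pics/ and viewed, and the job is handed in when it is done.

```bash
mkdir -p pics
python3 - <<'E'
from station import r
import cv2
print(r.sense())
for n in ["scene","top"]:
    im=r.capture(n); cv2.imwrite(f"pics/{n}0.png",im[:,:,::-1]); print(n,r.camera_info(n))
print(r.camera_info("wrist"), r.grip_point_offset)
E
```

```text
{'clock': 0.0, 'qpos': array([ 1.03521671,  0.57655608,  0.02482117,  1.43788702, -0.014975  ,
        1.1290048 , -0.05648326]), 'qd': array([ 0.00012487,  0.00123204, -0.00090269,  0.00076641, -0.00126935,
        0.00062294, -0.00060155]), 'joint_torque': array([-4.36361333e-04, -7.65751219e+01,  2.24997483e+00, -2.85961622e+01,
        1.51116319e-02,  1.28428280e-02,  2.85375444e-05]), 'ee_pos': array([ 294.49895219, -606.8728949 ,  230.43344718]), 'tcp_rot': array([-4.01145320e-04,  8.47537376e-01, -5.30735054e-01, -7.32887836e-04]), 'wrist_force': array([ 0.75820977, -0.27081819,  0.34158322]), 'moment': array([-0.00364509,  0.02711873,  0.00232162]), 'opening': 85.24549681619851}
scene {'fx': 472.74194390278683, 'fy': 472.74194390278683, 'cx': 315.15543576577863, 'cy': 202.95248689372525, 'rvec': array([ 0.8736344 , -2.60487579,  1.01828558]), 'tvec': array([519.84995801, 240.36899792, 949.30572336])}
top {'fx': 487.0322929606622, 'fy': 487.0322929606622, 'cx': 317.55802250897625, 'cy': 204.46312974943294, 'rvec': array([ 2.1505725 , -2.17897771,  0.13108037]), 'tvec': array([  69.22534987,  612.66354496, 1226.21882639])}
{'fx': 359.29569552162116, 'fy': 359.29569552162116, 'cx': 325.3378741958438, 'cy': 195.04775103454128, 'T_tool_cam': array([[ 9.99999701e-01,  5.37753522e-04, -5.55827217e-04,
         4.11900232e-01],
       [-3.39343815e-04,  9.50909511e-01,  3.09468879e-01,
        -7.82252188e+01],
       [ 6.94959367e-04, -3.09468598e-01,  9.50909409e-01,
        -1.41376014e+02],
       [ 0.00000000e+00,  0.00000000e+00,  0.00000000e+00,
         1.00000000e+00]])} 18.700000000000003
```

View pics/scene0.png

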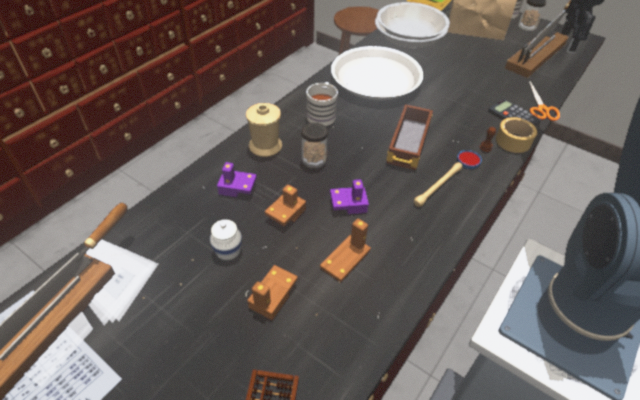

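View pics/top0.png

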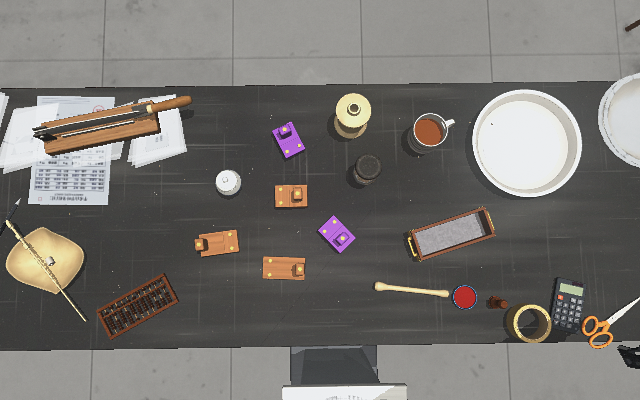

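The scene shows three orange-brown parts near top-camera pixels (217,243), (291,196) and (285,268). There are two purple look-alikes at (288,140) and (338,235), and the case is at (450,233). Next I'll crop in on them and calibrate.

```bash
cat > h.py <<'E'
import numpy as np, cv2
from scipy.spatial.transform import Rotation as R
from station import r
def cam(n):
    c=r.camera_info(n)
    if n=="wrist":
        s=r.sense(); q=s['tcp_rot']; Rt=R.from_quat([q[1],q[2],q[3],q[0]]).as_matrix()
        T=np.eye(4);T[:3,:3]=Rt;T[:3,3]=s['ee_pos']
        T=T@np.array(c['T_tool_cam']); Rw=T[:3,:3]; o=T[:3,3]
    else:
        Rc=R.from_rotvec(c['rvec']).as_matrix(); Rw=Rc.T; o=-Rc.T@np.array(c['tvec'])
    return c,Rw,o
def ray(C,uv,z):
    c,Rw,o=C; uv=np.atleast_2d(uv).astype(float)
    d=np.c_[(uv[:,0]-c['cx'])/c['fx'],(uv[:,1]-c['cy'])/c['fy'],np.ones(len(uv))]@Rw.T
    return o+d*((z-o[2])/d[:,2])[:,None]
def proj(C,P):
    c,Rw,o=C; p=(np.atleast_2d(P)-o)@Rw
    return np.c_[p[:,0]/p[:,2]*c['fx']+c['cx'],p[:,1]/p[:,2]*c['fy']+c['cy']]
E
python3 - <<'E'
from h import *
im=cv2.imread("pics/top0.png"); 
cv2.imwrite("pics/topA.png",cv2.resize(im[170:290,185:345],None,fx=5,fy=5,interpolation=cv2.INTER_CUBIC))
cv2.imwrite("pics/topB.png",cv2.resize(im[190:310,365:525],None,fx=5,fy=5,interpolation=cv2.INTER_CUBIC))
C=cam("top"); print(C[2])
for uv in [(217,243),(291,196),(285,268),(450,233),(228,183),(368,170),(410,290)]: print(uv,ray(C,uv,0).round())
im=cv2.imread("pics/scene0.png")
cv2.imwrite("pics/scA.png",cv2.resize(im[150:320,200:400],None,fx=3.5,fy=3.5,interpolation=cv2.INTER_CUBIC))
E
```

```text
[ 468.66326817   69.46863713 1288.13439831]
(217, 243) [[519. 327.   0.]]
(291, 196) [[641. 131.   0.]]
(285, 268) [[451. 149.   0.]]
(450, 233) [[ 537. -289.    0.]]
(228, 183) [[678. 300.   0.]]
(368, 170) [[709. -76.   0.]]
(410, 290) [[ 390. -177.    0.]]
```

View pics/topA.png

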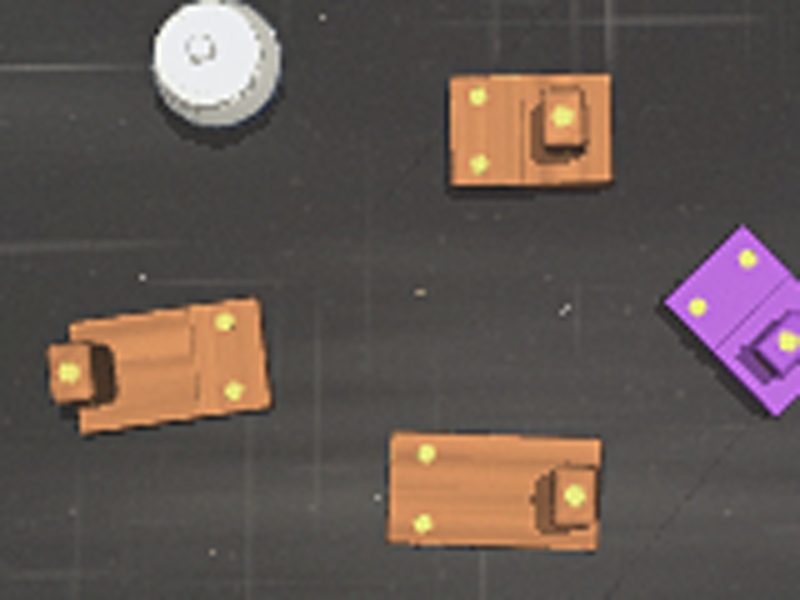

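View pics/topB.png

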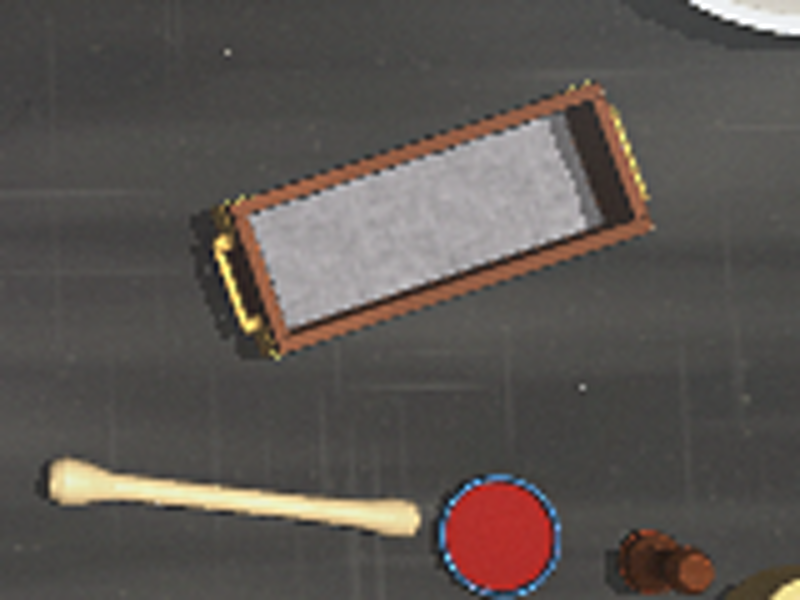

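View pics/scA.png

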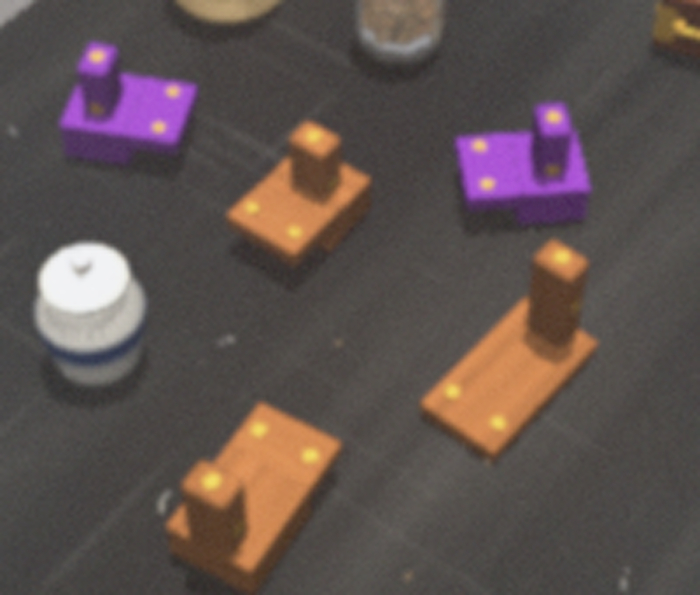

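Candidates in the top view:
- **Elbow:** (285,268). It has a thin flat foot and a tall post at its end.
- **Bracket:** (217,243). It has a post at its end and a raised ledge.
- **Saddle:** orange (291,196). It has the post on its block and a ledge to the left.
- **Decoys:** purple, (288,140) and (338,235). I'll leave these alone.

The crops confirm these choices. Now I'll measure the brass dots and the case rim.

Run:
```python
from h import *
im=cv2.imread("pics/top0.png"); hsv=cv2.cvtColor(im,cv2.COLOR_BGR2HSV)
C=cam("top")
def dots(box):
    x0,y0,x1,y1=box; S=6
    cr=cv2.resize(im[y0:y1,x0:x1],None,fx=S,fy=S,interpolation=cv2.INTER_CUBIC); h=cv2.cvtColor(cr,cv2.COLOR_BGR2HSV)
    m=((h[...,0]>21)&(h[...,0]<36)&(h[...,1]>90)&(h[...,2]>140)).astype(np.uint8)
    n,l,s,c=cv2.connectedComponentsWithStats(m)
    return [((c[i]+.5)/S-.5+[x0,y0],s[i,4]) for i in range(1,n) if s[i,4]>60]
zt={'elbow':(14,84),'bracket':(30,84),'saddle':(32,74)}
for n,b in {'elbow':(255,248,315,290),'bracket':(188,222,248,264),'saddle':(266,178,316,214)}.items():
    d=dots(b); print(n,[(x.round(1),a) for x,a in d])
    for x,a in d: print('  low',ray(C,x,zt[n][0])[0].round(1),'post',ray(C,x,zt[n][1])[0].round(1))
# case rim
x0,y0,x1,y1=395,195,505,270;S=6
cr=cv2.resize(im[y0:y1,x0:x1],None,fx=S,fy=S,interpolation=cv2.INTER_CUBIC); h=cv2.cvtColor(cr,cv2.COLOR_BGR2HSV)
m=(((h[...,0]<14)|(h[...,0]>172))&(h[...,1]>80)&(h[...,2]>75)).astype(np.uint8)
cs,_=cv2.findContours(m,cv2.RETR_EXTERNAL,cv2.CHAIN_APPROX_NONE); c=max(cs,key=cv2.contourArea)
pts=(c[:,0,:]+.5)/S-.5+[x0,y0]; W=ray(C,pts,54)[:,:2].astype(np.float32)
rc=cv2.minAreaRect(W); print(rc, cv2.boxPoints(rc))
v=cr.copy(); cv2.drawContours(v,[c],-1,(0,255,0),1); cv2.imwrite("pics/case.png",v)
```

```text
elbow [(array([269.7, 260.2]), np.int32(354)), (array([299.5, 268.6]), np.int32(480)), (array([269.1, 274.2]), np.int32(339))]
  low [471.8 187.2  14. ] post [471.6 180.8  84. ]
  low [449.  110.1  14. ] post [450.1 107.9  84. ]
  low [435.8 189.   14. ] post [437.6 182.5  84. ]
bracket [(array([229.5, 233.9]), np.int32(337)), (array([198.3, 244. ]), np.int32(413)), (array([231.2, 247.8]), np.int32(323))]
  low [540.5 289.3  30. ] post [537.4 279.9  84. ]
  low [515.7 369.4  30. ] post [513.7 356.5  84. ]
  low [504.9 284.7  30. ] post [503.3 275.4  84. ]
saddle [(array([280.1, 188.7]), np.int32(308)), (array([297.1, 192.8]), np.int32(450)), (array([280.4, 202.4]), np.int32(323))]
  low [656.4 158.2  32. ] post [650.2 155.2  74. ]
  low [645.1 114.   32. ] post [639.2 112.5  74. ]
  low [620.5 157.6  32. ] post [615.4 154.7  74. ]
((534.1602172851562, -280.5211181640625), (81.00139617919922, 203.26211547851562), 17.413915634155273) [[ 465.1004  -195.6688 ]
 [ 525.93115 -389.61496]
 [ 603.22003 -365.37344]
 [ 542.3893  -171.42728]]
```

View pics/case.png

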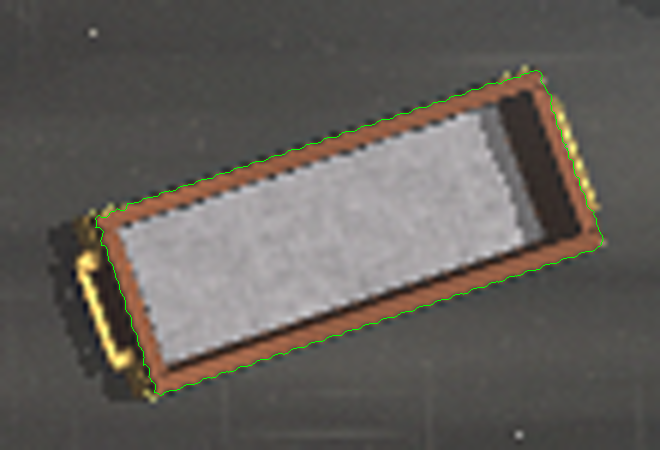

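```bash
cat >> h.py <<'E'
def rel(p,yaw,start=None):
    """print dp (30mm units) and rot (5deg units) from measured pose to TCP p, tool x at yaw deg, z down"""
    s=r.sense(); q=s['tcp_rot']; Rt=R.from_quat([q[1],q[2],q[3],q[0]]); M=Rt.as_matrix()
    a=np.radians(yaw); T=np.array([[np.cos(a),np.sin(a),0],[np.sin(a),-np.cos(a),0],[0,0,-1]])
    T=T.T if False else np.column_stack([[np.cos(a),np.sin(a),0],[np.sin(a),-np.cos(a),0],[0,0,-1]])
    print('t',round(s['clock'],2),'pos',s['ee_pos'].round(1),'psi',round(np.degrees(np.arctan2(M[1,0],M[0,0])),2),'F',s['wrist_force'].round(1),'open',round(s['opening'],1))
    print('dp',(M.T@(np.array(p)-s['ee_pos'])/30).round(3),'rot',(np.degrees(R.from_matrix(M.T@T).as_rotvec())/5).round(3))
E
python3 -c "
from h import *
rel([534,-280,230],-2.8)"
```

```text
t 0.1 pos [ 294.5 -606.9  230.5] psi -64.11 F [-0.  -0.1 -0.2] open 85.1
dp [ -6.318 -11.939   0.027] rot [-9.0000e-03  1.6000e-02 -1.2263e+01]
```

```bash
python3 -m pendant '[{"dp":[-6.32,-11.94,0],"rot":[0,0,-12.26],"gripper":1},{"dp":[-6.32,-11.94,0],"rot":[0,0,-12.26],"gripper":1},{"dp":[-6.32,-11.94,0],"rot":[0,0,-12.26],"gripper":1},{"dp":[-6.32,-11.94,0],"rot":[0,0,-12.26],"gripper":1},{"dp":[-6.32,-11.94,0],"rot":[0,0,-12.26],"gripper":1},{"dp":[-6.32,-11.94,0],"rot":[0,0,-12.26],"gripper":1},{"dp":[-6.32,-11.94,0],"rot":[0,0,-12.26],"gripper":1},{"dp":[-6.32,-11.94,0],"rot":[0,0,-12.26],"gripper":1},{"dp":[-6.32,-11.94,0],"rot":[0,0,-12.26],"gripper":1},{"dp":[-6.32,-11.94,0],"rot":[0,0,-12.26],"gripper":1}]'
python3 - <<'E'
from h import *
rel([450.1,107.9,130],-2.8)
C=cam("wrist"); im=r.capture("wrist")[:,:,::-1].copy(); cv2.imwrite("pics/w1.png",im)
np.savez("w1.npz",R=C[1],o=C[2])
E
```

```text
clock: 1.35
ee_pos: [533.3, -281.7, 231.1]
tcp_rot: [0.0, 1.0, -0.026, -0.0]
wrist_force: [-0.2, 1.1, 0.5]
opening: 85.4
t 1.35 pos [ 533.3 -281.7  231.1] psi -2.95 F [-0.2  1.1  0.5] open 85.4
dp [ -3.434 -12.83    3.367] rot [ 0.006  0.007 -0.029]
```

View pics/w1.png

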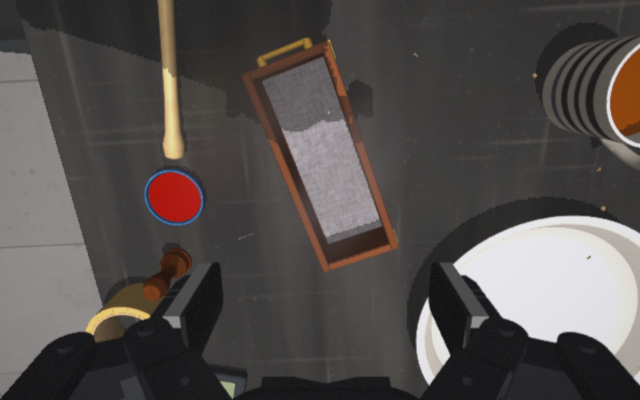

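The wrist view shows the whole case, with rim corners at about (245,75), (329,42), (396,244) and (325,270). I'll compare this with the top-camera result.

Run:
```python
from h import *
d=np.load("w1.npz"); C=(r.camera_info("wrist"),d['R'],d['o'])
im=cv2.imread("pics/w1.png"); 
x0,y0,x1,y1=230,25,410,285;S=3
cr=cv2.resize(im[y0:y1,x0:x1],None,fx=S,fy=S,interpolation=cv2.INTER_CUBIC); h=cv2.cvtColor(cr,cv2.COLOR_BGR2HSV)
m=(((h[...,0]<16)|(h[...,0]>172))&(h[...,1]>100)&(h[...,2]>60)).astype(np.uint8)
cs,_=cv2.findContours(m,cv2.RETR_EXTERNAL,cv2.CHAIN_APPROX_NONE); c=max(cs,key=cv2.contourArea)
pts=(c[:,0,:]+.5)/S-.5+[x0,y0]; W=ray(C,pts,54)[:,:2].astype(np.float32)
rc=cv2.minAreaRect(W); print(rc, cv2.boxPoints(rc))
v=cr.copy(); cv2.drawContours(v,[c],-1,(0,255,0),1)
b=proj(C,np.c_[cv2.boxPoints(rc),[54]*4]); cv2.polylines(v,[((b-[x0,y0]+.5)*S).astype(int)],True,(255,0,0),1)
cv2.imwrite("pics/case2.png",cv2.resize(v,(415,600)))
```

```text
((532.4554443359375, -280.37677001953125), (79.27542877197266, 200.8108367919922), 17.45120620727539) [[ 464.53122 -196.47983]
 [ 524.7531  -388.04788]
 [ 600.37964 -364.2737 ]
 [ 540.1578  -172.70566]]
```

View pics/case2.png

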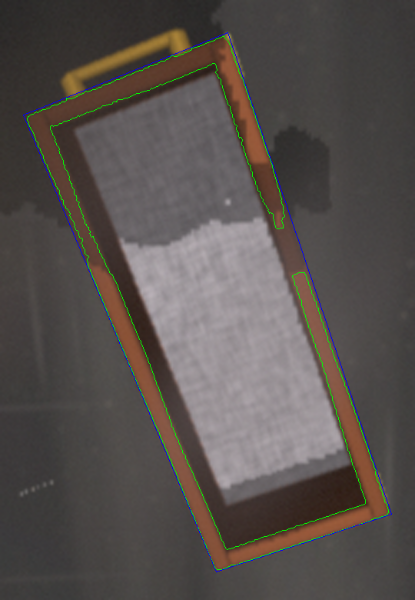

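```bash
python3 -m pendant '[{"dp":[-3.43,-12.83,2.7],"rot":[0,0,0],"gripper":1},{"dp":[-3.43,-12.83,2.7],"rot":[0,0,0],"gripper":1},{"dp":[-3.43,-12.83,2.7],"rot":[0,0,0],"gripper":1},{"dp":[-3.43,-12.83,2.7],"rot":[0,0,0],"gripper":1},{"dp":[-3.43,-12.83,2.7],"rot":[0,0,0],"gripper":1},{"dp":[-3.43,-12.83,2.7],"rot":[0,0,0],"gripper":1},{"dp":[-3.43,-12.83,2.7],"rot":[0,0,0],"gripper":1},{"dp":[-3.43,-12.83,2.7],"rot":[0,0,0],"gripper":1},{"dp":[-3.43,-12.83,2.7],"rot":[0,0,0],"gripper":1}]'
cat >> h.py <<'E'
def look(name,zs):
    rel([0,0,0],0); C=cam("wrist"); im=r.capture("wrist")[:,:,::-1].copy(); cv2.imwrite(f"pics/{name}.png",im)
    S=3; cr=cv2.resize(im,None,fx=S,fy=S,interpolation=cv2.INTER_CUBIC); h=cv2.cvtColor(cr,cv2.COLOR_BGR2HSV)
    m=((h[...,0]>21)&(h[...,0]<36)&(h[...,1]>80)&(h[...,2]>110)).astype(np.uint8)
    n,l,s,c=cv2.connectedComponentsWithStats(m)
    for i in range(1,n):
        if 150<s[i,4]<6000:
            u=(c[i]+.5)/S-.5; print(u.round(1),s[i,4],*[ (z,ray(C,u,z)[0][:2].round(1)) for z in zs])
E
python3 -c "
from h import *
look('w2',[14,84])"
```

```text
clock: 2.52
ee_pos: [450.6, 108.0, 150.4]
tcp_rot: [0.0, 1.0, -0.025, 0.0]
wrist_force: [0.3, -0.4, 0.0]
opening: 85.4
t 2.52 pos [450.6 108.  150.4] psi -2.89 F [ 0.3 -0.4  0. ] open 85.4
dp [-14.821   4.351   5.013] rot [ 0.006 -0.002 -0.579]
[348.   76.5] 943 (14, array([470.4, 186.8])) (84, array([466.2, 186.7]))
[299.2  76.4] 858 (14, array([434.6, 188.7])) (84, array([439.4, 188.1]))
[612.3 106.4] 1383 (14, array([668.4, 155.4])) (84, array([614.3, 163.3]))
[560.8 109.6] 1446 (14, array([630., 155.])) (84, array([585.6, 163. ]))
[544.4 176.3] 176 (14, array([624.9, 103.2])) (84, array([581.7, 124.2]))
[608.2 181.1] 164 (14, array([676.6,  96.6])) (84, array([620.4, 119.3]))
[620.7 186.2] 2181 (14, array([687.5,  91.8])) (84, array([628.6, 115.7]))
[324.  213.2] 1734 (14, array([447.3,  80.5])) (84, array([448.9, 107.2]))
[444.7 256.3] 638 (14, array([549. ,  35.7])) (84, array([525. ,  73.7]))
[431.9 338. ] 914 (14, array([541.6, -48.9])) (84, array([519.4,  10.4]))
```

View pics/w2.png

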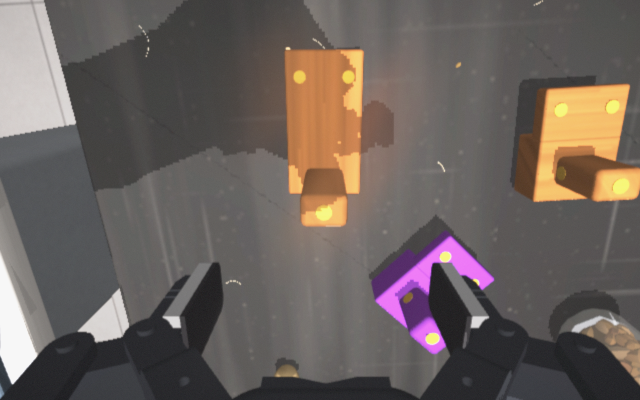

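The wrist view agrees with the top view to about 1 mm: post dot at (324,213), yaw -2.9°. Descending to grasp the elbow.

```bash
python3 -m pendant '[{"dp":[-0.04,0.02,1.5],"rot":[0,0,0],"gripper":1},{"dp":[-0.04,0.02,3.3],"rot":[0,0,0],"gripper":1},{"dp":[-0.04,0.02,3.3],"rot":[0,0,0],"gripper":1},{"dp":[-0.04,0.02,3.3],"rot":[0,0,0],"gripper":-1},{"dp":[-0.04,0.02,3.3],"rot":[0,0,0],"gripper":-1},{"dp":[-0.04,0.02,3.3],"rot":[0,0,0],"gripper":-1},{"dp":[-0.04,0.02,3.3],"rot":[0,0,0],"gripper":-1},{"dp":[-0.04,0.02,3.3],"rot":[0,0,0],"gripper":-1},{"dp":[-0.04,0.02,3.3],"rot":[0,0,0],"gripper":-1}]'
python3 -c "
from h import *
rel([449.5,107.5,150],-2.9)"
```

```text
clock: 3.7
ee_pos: [449.9, 108.7, 52.7]
tcp_rot: [-0.0, 1.0, -0.025, 0.001]
wrist_force: [-1.3, -1.9, 11.5]
opening: 29.0
t 3.7 pos [449.9 108.7  52.7] psi -2.82 F [-1.3 -1.9 11.5] open 29.0
dp [-3.000e-03  4.000e-02 -3.242e+00] rot [-0.005 -0.029  0.015]
```

```bash
python3 -m pendant '[{"dp":[0,0,-2],"rot":[0,0,0],"gripper":-1},{"dp":[0,0,-4],"rot":[0,0,0],"gripper":-1},{"dp":[0,0,-4.6],"rot":[0,0,0],"gripper":-1},{"dp":[0,0,-4.6],"rot":[0,0,0],"gripper":-1}]'
python3 -c "
from h import *
look('w3',[14])
rel([556.5,-355.1,190],17.43)"
```

```text
clock: 4.2
ee_pos: [449.8, 108.7, 191.0]
tcp_rot: [-0.0, 1.0, -0.025, 0.002]
wrist_force: [0.2, -0.4, -2.4]
opening: 29.1
t 4.2 pos [449.8 108.7 191. ] psi -2.84 F [ 0.2 -0.4 -2.4] open 29.1
dp [-14.818   4.365   6.307] rot [-0.008 -0.043 -0.568]
[362.7  76.7] 2772 (14, array([484.9, 187. ]))
[287.4  75.9] 1568 (14, array([421.6, 190.7]))
[573.9 103.8] 1045 (14, array([666.6, 155.8]))
[529.5 106.6] 1091 (14, array([628.5, 155.3]))
[577.7 171.4] 1558 (14, array([679.9,  95. ]))
[430.8 236. ] 460 (14, array([548.2,  37.1]))
[456.  260.3] 446 (14, array([574.3,   9.5]))
[325.4 307.2] 2833 (14, array([442.4, -38.2]))
[419.6 305.2] 553 (14, array([539.9, -40.8]))
[326.3 318.6] 167 (14, array([442.6, -52.1]))
t 4.25 pos [449.1 108.4 189.6] psi -2.83 F [-0.8  0.4 -2. ] open 28.9
dp [ 4.3400e+00  1.5255e+01 -7.0000e-03] rot [ 2.000e-03 -1.500e-02 -4.053e+00]
```

View pics/w3.png

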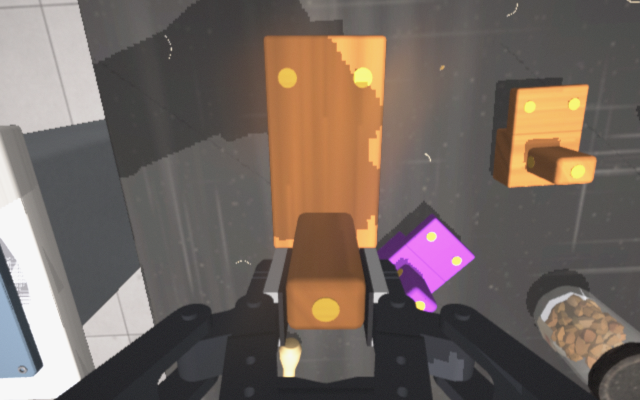

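The elbow is held level, with its post dot visible at (325,307) and its foot dots at (287,77) and (363,77). I'll compute its offset in the hand.

Run:
```python
from h import *
c=r.camera_info("wrist"); T=np.array(c['T_tool_cam'])
def tool(u,z):
    d=T[:3,:3]@np.array([(u[0]-c['cx'])/c['fx'],(u[1]-c['cy'])/c['fy'],1]); o=T[:3,3]; return (o+d*(z-o[2])/d[2]).round(1)
# part z 0 at tool z = +52.5 (tip height at grasp)
for dz in (50,52,54):
    print(dz,tool((325.4,307.2),dz-84),tool((362.7,76.7),dz-14),tool((287.4,75.9),dz-14))
```

```text
50 [ -0.8  -2.4 -34. ] [ 16.6 -79.2  36. ] [-18.7 -79.6  36. ]
52 [ -0.8  -0.9 -32. ] [ 16.8 -79.2  38. ] [-18.9 -79.6  38. ]
54 [ -0.8   0.5 -30. ] [ 17.  -79.2  40. ] [-19.1 -79.6  40. ]
```

```bash
python3 -m pendant '[{"dp":[4.36,15.24,0],"rot":[0,0,-4.05],"gripper":-1},{"dp":[4.36,15.24,0],"rot":[0,0,-4.05],"gripper":-1},{"dp":[4.36,15.24,0],"rot":[0,0,-4.05],"gripper":-1},{"dp":[4.36,15.24,0],"rot":[0,0,-4.05],"gripper":-1},{"dp":[4.36,15.24,0],"rot":[0,0,-4.05],"gripper":-1},{"dp":[4.36,15.24,0],"rot":[0,0,-4.05],"gripper":-1},{"dp":[4.36,15.24,0],"rot":[0,0,-4.05],"gripper":-1},{"dp":[4.36,15.24,0],"rot":[0,0,-4.05],"gripper":-1},{"dp":[4.36,15.24,0],"rot":[0,0,-4.05],"gripper":-1},{"dp":[4.36,15.24,0],"rot":[0,0,-4.05],"gripper":-1},{"dp":[4.36,15.24,0],"rot":[0,0,-4.05],"gripper":-1}]'
python3 -c "
from h import *
im=r.capture('wrist')[:,:,::-1]; cv2.imwrite('pics/w4.png',im)
rel([557,-354.8,120],17.43)"
```

```text
clock: 5.62
ee_pos: [557.3, -352.5, 188.7]
tcp_rot: [-0.001, 0.988, 0.153, -0.0]
wrist_force: [0.2, 0.1, -1.5]
opening: 29.3
t 5.67 pos [ 557.4 -352.8  189. ] psi 17.56 F [ 0.2 -0.5 -1.3] open 29.2
dp [-0.032  0.062  2.3  ] rot [-0.01   0.004  0.026]
```

View pics/w4.png

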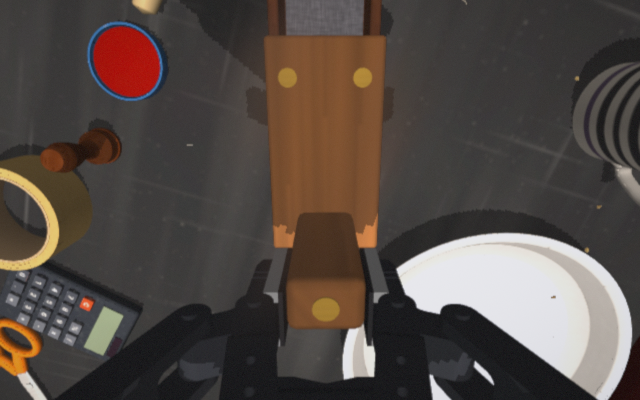

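```bash
python3 -m pendant '[{"dp":[-0.03,0.06,1.2],"rot":[0,0,0],"gripper":-1},{"dp":[-0.03,0.06,2.4],"rot":[0,0,0],"gripper":-1},{"dp":[-0.03,0.06,2.5],"rot":[0,0,0],"gripper":-1},{"dp":[-0.03,0.06,2.5],"rot":[0,0,0],"gripper":-1},{"dp":[-0.03,0.06,2.5],"rot":[0,0,0],"gripper":-1}]'
python3 -c "
from h import *
im=r.capture('wrist')[:,:,::-1]; cv2.imwrite('pics/w5.png',im)
rel([557,-354.8,60],17.43)"
```

```text
clock: 6.3
ee_pos: [558.0, -356.6, 116.1]
tcp_rot: [0.001, 0.988, 0.152, 0.001]
wrist_force: [-0.3, -0.3, -2.2]
opening: 29.1
t 6.35 pos [ 557.8 -356.6  115.9] psi 17.44 F [-0.   0.8 -1.7] open 29.3
dp [-0.01  -0.07   1.865] rot [ 0.02  -0.019  0.003]
```

View pics/w5.png

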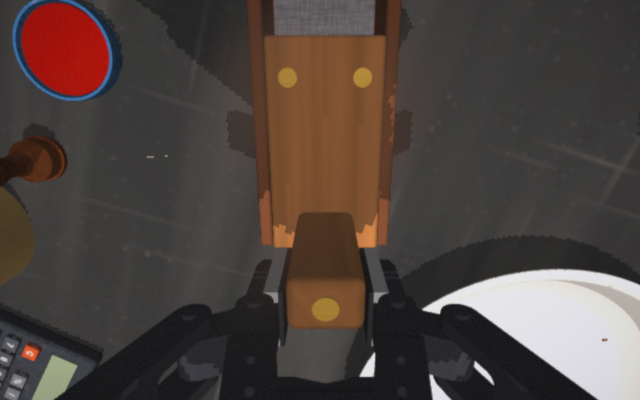

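```bash
python3 -m pendant '[{"dp":[0,-0.06,0.4],"rot":[0,0,0],"gripper":-1},{"dp":[0,-0.06,0.8],"rot":[0,0,0],"gripper":-1},{"dp":[0,-0.06,1.2],"rot":[0,0,0],"gripper":-1},{"dp":[0,-0.06,1.6],"rot":[0,0,0],"gripper":-1},{"dp":[0,-0.06,1.75],"rot":[0,0,0],"gripper":-1},{"dp":[0,-0.06,1.75],"rot":[0,0,0],"gripper":-1}]'
python3 -c "
from h import *
rel([557,-354.8,60],17.43)"
```

```text
clock: 7.1
ee_pos: [556.5, -354.7, 61.6]
tcp_rot: [-0.0, 0.988, 0.152, -0.0]
wrist_force: [-1.3, 0.8, -1.4]
opening: 28.9
t 7.1 pos [ 556.5 -354.7   61.6] psi 17.44 F [-1.3  0.8 -1.4] open 28.9
dp [0.016 0.009 0.053] rot [-0.001  0.001  0.001]
```

```bash
python3 -m pendant '[{"dp":[0,0,0.07],"rot":[0,0,0],"gripper":-1},{"dp":[0,0,0.07],"rot":[0,0,0],"gripper":-1},{"dp":[0,0,0.05],"rot":[0,0,0],"gripper":1},{"dp":[0,0,0.05],"rot":[0,0,0],"gripper":1},{"dp":[0,0,0.05],"rot":[0,0,0],"gripper":1},{"dp":[0,0,0.05],"rot":[0,0,0],"gripper":1},{"dp":[0,0,-2],"rot":[0,0,0],"gripper":1},{"dp":[0,0,-4.5],"rot":[0,0,0],"gripper":1},{"dp":[0,0,-4.5],"rot":[0,0,0],"gripper":1},{"dp":[0,0,-4.5],"rot":[0,0,0],"gripper":1}]'
python3 -c "
from h import *
look('w6',[22,92])
rel([513.5,356.5,195],7.4)"
```

```text
clock: 8.35
ee_pos: [556.6, -354.9, 197.5]
tcp_rot: [0.001, 0.988, 0.151, 0.001]
wrist_force: [-0.3, 0.5, -1.0]
opening: 85.4
t 8.35 pos [ 556.6 -354.9  197.5] psi 17.43 F [-0.3  0.5 -1. ] open 85.4
dp [-14.166 -16.852   6.546] rot [ 0.013 -0.013  3.485]
[325.  193.4] 1243 (22, array([ 562.3, -377. ])) (92, array([ 555.5, -355.5]))
[ 14.8 258.8] 480 (22, array([ 291.5, -532.7])) (92, array([ 344.6, -476.8]))
t 8.4 pos [ 555.9 -354.6  195.9] psi 17.43 F [-0.   0.1 -0.2] open 85.3
dp [  5.752 -23.039   0.039] rot [-0.005  0.01   2.006]
```

View pics/w6.png

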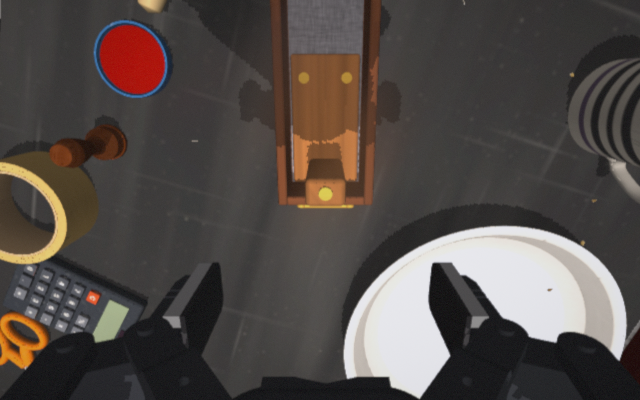

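The elbow is down flat in the case, with its post dot at (325,193) and its foot inside the walls. Next is the bracket.

```bash
python3 -m pendant '[{"dp":[5.75,-23.04,0],"rot":[0,0,2],"gripper":1},{"dp":[5.75,-23.04,0],"rot":[0,0,2],"gripper":1},{"dp":[5.75,-23.04,0],"rot":[0,0,2],"gripper":1},{"dp":[5.75,-23.04,0],"rot":[0,0,2],"gripper":1},{"dp":[5.75,-23.04,0],"rot":[0,0,2],"gripper":1},{"dp":[5.75,-23.04,0],"rot":[0,0,2],"gripper":1},{"dp":[5.75,-23.04,0],"rot":[0,0,2],"gripper":1},{"dp":[5.75,-23.04,0],"rot":[0,0,2],"gripper":1},{"dp":[5.75,-23.04,0],"rot":[0,0,2],"gripper":1},{"dp":[5.75,-23.04,0],"rot":[0,0,2],"gripper":1},{"dp":[5.75,-23.04,0],"rot":[0,0,2],"gripper":1},{"dp":[5.75,-23.04,0],"rot":[0,0,2],"gripper":1},{"dp":[5.75,-23.04,0],"rot":[0,0,2],"gripper":1},{"dp":[5.75,-23.04,1.4],"rot":[0,0,2],"gripper":1},{"dp":[5.75,-23.04,1.4],"rot":[0,0,2],"gripper":1}]'
python3 -c "
from h import *
look('w7',[30,84])
rel([513,356,52],7.4)"
```

```text
clock: 10.28
ee_pos: [512.5, 353.0, 151.1]
tcp_rot: [0.003, 0.998, 0.064, -0.003]
wrist_force: [0.6, -0.2, -0.7]
opening: 85.3
t 10.28 pos [512.5 353.  151.1] psi 7.36 F [ 0.6 -0.2 -0.7] open 85.3
dp [-18.417   9.456   5.202] rot [0.06  0.07  1.473]
[294.5 178.9] 487 (30, array([486.9, 355.4])) (84, array([490.1, 371.1]))
[329.  208.1] 1830 (30, array([515.9, 335.4])) (84, array([513.1, 355.3]))
[360.2 233.9] 485 (30, array([543.4, 317. ])) (84, array([534.9, 340.6]))
[341.2 232.1] 2906 (30, array([528.2, 316.5])) (84, array([522.8, 340.2]))
[321.9 232.4] 697 (30, array([513. , 314.2])) (84, array([510.8, 338.4]))
[306.6 263.8] 1200 (30, array([504. , 284.8])) (84, array([503.7, 315. ]))
[343.9 275.8] 1983 (30, array([536. , 277.6])) (84, array([529. , 309.4]))
t 10.32 pos [513.4 354.2 153.2] psi 7.36 F [ 0.1 -0.3  0.7] open 85.5
dp [ 0.008 -0.071  3.373] rot [ 0.033  0.043 -0.007]
```

View pics/w7.png

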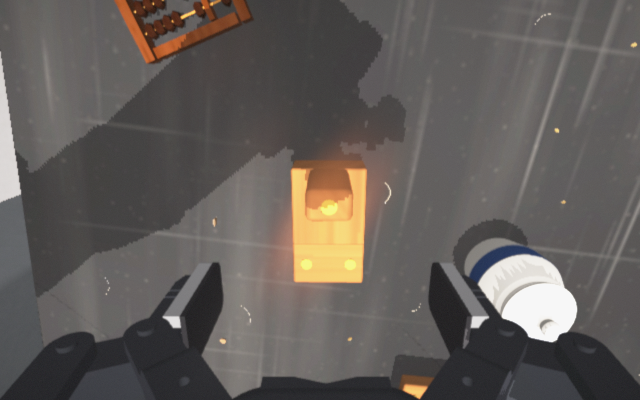

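The bracket's post dot at (329,208) matches the top view within 1 mm. Descending to grasp.

```bash
python3 -m pendant '[{"dp":[0.03,-0.07,1.5],"rot":[0,0,0],"gripper":1},{"dp":[0.03,-0.07,3.3],"rot":[0,0,0],"gripper":1},{"dp":[0.03,-0.07,3.3],"rot":[0,0,0],"gripper":1},{"dp":[0.03,-0.07,3.3],"rot":[0,0,0],"gripper":-1},{"dp":[0.03,-0.07,3.3],"rot":[0,0,0],"gripper":-1},{"dp":[0.03,-0.07,3.3],"rot":[0,0,0],"gripper":-1},{"dp":[0.03,-0.07,3.3],"rot":[0,0,0],"gripper":-1},{"dp":[0.03,-0.07,3.3],"rot":[0,0,0],"gripper":-1}]'
python3 -c "
from h import *
rel([514,356,190],7.4)"
```

```text
clock: 11.32
ee_pos: [515.2, 359.2, 57.5]
tcp_rot: [-0.001, 0.998, 0.065, 0.001]
wrist_force: [-2.3, -1.6, 9.0]
opening: 29.1
t 11.32 pos [515.2 359.2  57.5] psi 7.44 F [-2.3 -1.6  9. ] open 29.1
dp [-0.043  0.097 -4.417] rot [-0.012 -0.025  0.008]
```

```bash
python3 -m pendant '[{"dp":[0,0,-2],"rot":[0,0,0],"gripper":-1},{"dp":[0,0,-4],"rot":[0,0,0],"gripper":-1},{"dp":[0,0,-4.6],"rot":[0,0,0],"gripper":-1},{"dp":[0,0,-4.6],"rot":[0,0,0],"gripper":-1},{"dp":[0,0,-4.6],"rot":[0,0,0],"gripper":-1}]'
python3 - <<'E'
from h import *
look('w8',[30])
rel([0,0,0],0)
c=r.camera_info("wrist"); T=np.array(c['T_tool_cam'])
E
```

```text
clock: 11.95
ee_pos: [514.0, 358.0, 192.6]
tcp_rot: [0.001, 0.998, 0.065, -0.001]
wrist_force: [0.3, -0.9, -2.1]
opening: 29.1
t 11.95 pos [514.  358.  192.6] psi 7.44 F [ 0.3 -0.9 -2.1] open 29.1
dp [-18.523   9.608   6.46 ] rot [0.014 0.016 1.487]
[186.6  13.5] 176 (30, array([391.3, 468.6]))
[375.  238.7] 386 (30, array([566.5, 301.6]))
[325.5 306.5] 3849 (30, array([530.6, 222.7]))
[291.9 353.8] 1796 (30, array([503.4, 161.1]))
[354.1 353.6] 1842 (30, array([567.5, 169.7]))
t 12.0 pos [513.9 358.  192.3] psi 7.44 F [ 0.3 -0.3 -2.1] open 28.9
dp [-18.517   9.604   6.463] rot [0.017 0.023 1.488]
```

View pics/w8.png

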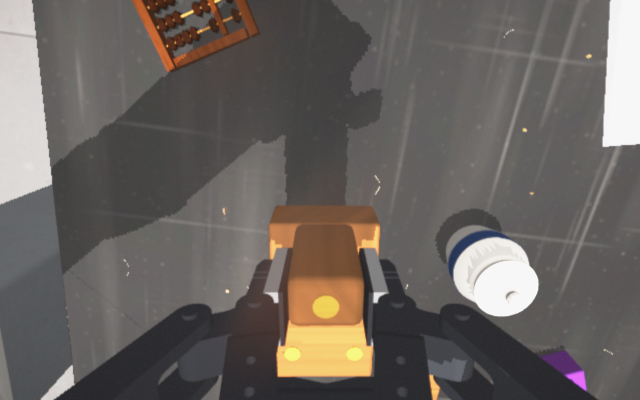

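```bash
cat >> h.py <<'E'
def tool(u,z):
    c=r.camera_info("wrist"); T=np.array(c['T_tool_cam'])
    d=T[:3,:3]@np.array([(u[0]-c['cx'])/c['fx'],(u[1]-c['cy'])/c['fy'],1]); o=T[:3,3]; return (o+d*(z-o[2])/d[2]).round(1)
E
python3 - <<'E'
from h import *
for dz in (50,52,54,57):
    print(dz,tool((325.5,306.5),dz-84),tool((291.9,353.8),dz-30),tool((354.1,353.6),dz-30))
E
```

```text
50 [ -0.9  -2.8 -34. ] [-19.4  65.8  20. ] [14.9 65.7 20. ]
52 [ -0.9  -1.4 -32. ] [-19.6  67.6  22. ] [15.1 67.4 22. ]
54 [ -0.9  -0.  -30. ] [-19.9  69.4  24. ] [15.3 69.2 24. ]
57 [ -0.9   2.1 -27. ] [-20.2  72.1  27. ] [15.6 71.9 27. ]
```

```bash
python3 -c "
from h import *
rel([509.4,-203.4,192],17.43)"
```

```text
t 12.0 pos [513.9 358.  192.3] psi 7.44 F [ 0.3 -0.3 -2.1] open 28.9
dp [-2.571 18.535  0.041] rot [ 0.013  0.026 -1.998]
```

```bash
python3 -m pendant '[{"dp":[-2.57,18.54,0],"rot":[0,0,-2],"gripper":-1},{"dp":[-2.57,18.54,0],"rot":[0,0,-2],"gripper":-1},{"dp":[-2.57,18.54,0],"rot":[0,0,-2],"gripper":-1},{"dp":[-2.57,18.54,0],"rot":[0,0,-2],"gripper":-1},{"dp":[-2.57,18.54,0],"rot":[0,0,-2],"gripper":-1},{"dp":[-2.57,18.54,0],"rot":[0,0,-2],"gripper":-1},{"dp":[-2.57,18.54,0],"rot":[0,0,-2],"gripper":-1},{"dp":[-2.57,18.54,0],"rot":[0,0,-2],"gripper":-1},{"dp":[-2.57,18.54,0],"rot":[0,0,-2],"gripper":-1},{"dp":[-2.57,18.54,0],"rot":[0,0,-2],"gripper":-1},{"dp":[-2.57,18.54,0],"rot":[0,0,-2],"gripper":-1},{"dp":[-2.57,18.54,0],"rot":[0,0,-2],"gripper":-1},{"dp":[-2.57,18.54,0],"rot":[0,0,-2],"gripper":-1},{"dp":[-2.57,18.54,0],"rot":[0,0,-2],"gripper":-1}]'
python3 -c "
from h import *
rel([509.4,-203.4,120],17.43)"
```

```text
clock: 13.75
ee_pos: [510.2, -202.1, 193.9]
tcp_rot: [0.0, 0.988, 0.152, 0.0]
wrist_force: [-1.3, 0.1, -1.7]
opening: 29.1
t 13.75 pos [ 510.2 -202.1  193.9] psi 17.51 F [-1.3  0.1 -1.7] open 29.1
dp [-0.039  0.033  2.463] rot [ 0.    -0.001  0.017]
```

```bash
python3 -m pendant '[{"dp":[-0.03,0.03,1.2],"rot":[0,0,0],"gripper":-1},{"dp":[-0.03,0.03,2.3],"rot":[0,0,0],"gripper":-1},{"dp":[-0.03,0.03,2.3],"rot":[0,0,0],"gripper":-1},{"dp":[-0.03,0.03,2.3],"rot":[0,0,0],"gripper":-1},{"dp":[-0.03,0.03,2.3],"rot":[0,0,0],"gripper":-1}]'
python3 -c "
from h import *
im=r.capture('wrist')[:,:,::-1]; cv2.imwrite('pics/w9.png',im)
rel([509.4,-203.4,65],17.43)"
```

```text
clock: 14.38
ee_pos: [510.4, -204.2, 126.2]
tcp_rot: [0.001, 0.988, 0.152, 0.001]
wrist_force: [0.2, -0.0, -1.4]
opening: 29.1
t 14.43 pos [ 510.2 -204.2  126.1] psi 17.43 F [ 0.6  1.3 -1. ] open 29.5
dp [-0.02  -0.036  2.036] rot [ 0.015 -0.019 -0.   ]
```

View pics/w9.png

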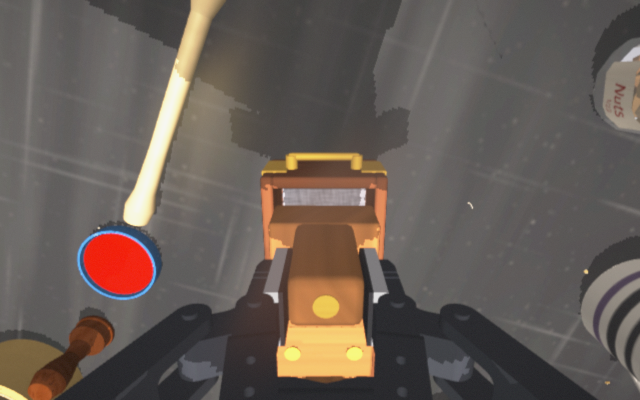

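Run:
```python
from h import *
print(tool((325,187),72),tool((325,176),72),tool((325,207),27),tool((262,180),72),tool((386,180),72),tool((273,207),27),tool((378,207),27))
cv2.imwrite('pics/w9c.png',cv2.resize(cv2.imread('pics/w9.png')[140:260,240:410],None,fx=4,fy=4,interpolation=cv2.INTER_CUBIC))
```

```text
[ -1.3 -14.8  72. ] [ -1.3 -21.8  72. ] [ -1.3 -17.9  27. ] [-40.1 -19.3  72. ] [ 36.3 -19.3  72. ] [-27.2 -17.9  27. ] [ 25.1 -17.9  27. ]
```

View pics/w9c.png

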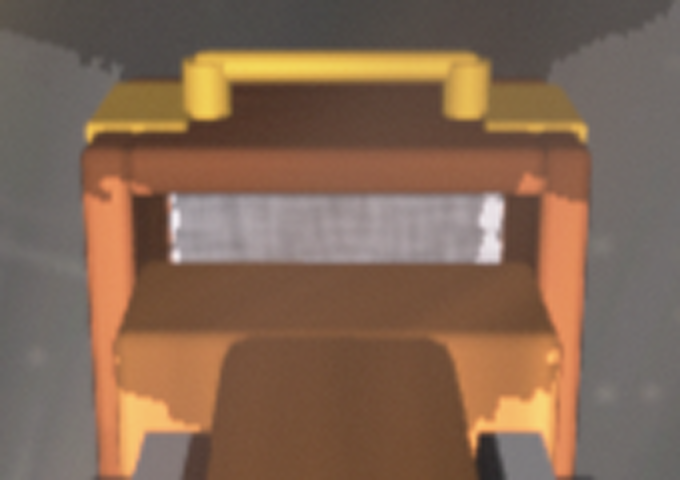

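Run:
```python
from h import *
print(tool((325,222.5),27),tool((325,206.2),57),tool((325,188),72),tool((325,177),72))
# x: rim outer/inner at row ~ 195 and block bottom edges
y=140
for u in (240+85/4,240+133/4,240+540/4,240+588/4): print('rim',tool((u,193),72))
for u in (240+145/4,240+533/4): print('blk bottom',tool((u,206.2),57))
for u in (240+118/4,240+558/4): print('blk top',tool((u,222.5),27))
```

```text
[-1.3 -9.6 27. ] [-1.3 -7.5 57. ] [ -1.3 -14.1  72. ] [ -1.3 -21.2  72. ]
rim [-41.  -10.9  72. ]
rim [-33.6 -10.9  72. ]
rim [ 29.9 -10.9  72. ]
rim [ 37.3 -10.9  72. ]
blk bottom [-29.9  -7.5  57. ]
blk bottom [27.  -7.5 57. ]
blk top [-29.3  -9.6  27. ]
blk top [26.3 -9.6 27. ]
```

```bash
python3 -m pendant '[{"dp":[-0.01,-0.05,0.4],"rot":[0,0,0],"gripper":-1},{"dp":[-0.01,-0.05,0.8],"rot":[0,0,0],"gripper":-1},{"dp":[-0.01,-0.05,1.2],"rot":[0,0,0],"gripper":-1},{"dp":[-0.01,-0.05,1.6],"rot":[0,0,0],"gripper":-1},{"dp":[-0.01,-0.05,1.9],"rot":[0,0,0],"gripper":-1},{"dp":[-0.01,-0.05,1.9],"rot":[0,0,0],"gripper":-1}]'
python3 -c "
from h import *
rel([509.4,-203.4,65],17.43)"
```

```text
clock: 15.18
ee_pos: [508.3, -202.5, 66.9]
tcp_rot: [-0.0, 0.988, 0.152, -0.001]
wrist_force: [-0.1, 1.1, -1.2]
opening: 29.2
t 15.18 pos [ 508.3 -202.5   66.9] psi 17.44 F [-0.1  1.1 -1.2] open 29.2
dp [0.027 0.041 0.065] rot [-0.011  0.013  0.003]
```

```bash
python3 -m pendant '[{"dp":[0.03,0,0.1],"rot":[0,0,0],"gripper":-1},{"dp":[0.03,0,0.1],"rot":[0,0,0],"gripper":-1},{"dp":[0.03,0,0.1],"rot":[0,0,0],"gripper":-1}]'
python3 -c "
from h import *
rel([509.4,-203.4,65],17.43)"
```

```text
clock: 15.55
ee_pos: [509.7, -202.5, 65.6]
tcp_rot: [0.0, 0.988, 0.152, 0.0]
wrist_force: [-3.2, 0.1, 5.7]
opening: 29.2
t 15.55 pos [ 509.7 -202.5   65.6] psi 17.43 F [-3.2  0.1  5.7] open 29.2
dp [-0.02   0.026  0.019] rot [ 0.008 -0.006  0.   ]
```

```bash
python3 -m pendant '[{"dp":[0,0,0],"rot":[0,0,0],"gripper":1},{"dp":[0,0,0],"rot":[0,0,0],"gripper":1},{"dp":[0,0,0],"rot":[0,0,0],"gripper":1},{"dp":[0,0,0],"rot":[0,0,0],"gripper":1},{"dp":[0,0,-2],"rot":[0,0,0],"gripper":1},{"dp":[0,0,-4.3],"rot":[0,0,0],"gripper":1},{"dp":[0,0,-4.3],"rot":[0,0,0],"gripper":1},{"dp":[0,0,-4.3],"rot":[0,0,0],"gripper":1}]'
python3 -c "
from h import *
look('w10',[38,92])
rel([638.5,112.2,192],1)"
```

```text
clock: 16.55
ee_pos: [509.5, -202.6, 194.1]
tcp_rot: [0.0, 0.988, 0.151, 0.0]
wrist_force: [-0.6, 0.3, -0.4]
opening: 85.4
t 16.55 pos [ 509.5 -202.6  194.1] psi 17.42 F [-0.6  0.3 -0.4] open 85.4
dp [-14.186 -11.534   6.452] rot [ 0.008 -0.007  3.484]
[235.6   1.5] 169 (38, array([405.4, -96.1])) (92, array([ 419.8, -101.8]))
[201.7 124.6] 1217 (38, array([ 399.3, -192.5])) (92, array([ 414.8, -180.7]))
[326.2 143.2] 1860 (38, array([ 501. , -176.6])) (92, array([ 498.1, -167.7]))
[324.1 197.5] 1527 (38, array([ 513.6, -222.5])) (92, array([ 508.3, -205.3]))
[303.9 251.1] 762 (38, array([ 511.4, -277.5])) (92, array([ 506.6, -250.3]))
[343.1 251.5] 771 (38, array([ 545.8, -267.1])) (92, array([ 534.7, -241.7]))
[ 22.7 343.5] 5814 (38, array([ 270.7, -460.8])) (92, array([ 309.6, -400.3]))
[324.3 373.2] 900 (38, array([ 571.2, -405.9])) (92, array([ 555.5, -355.3]))
t 16.6 pos [ 509.  -202.5  193. ] psi 17.43 F [-0.1  0.1 -0.9] open 85.3
dp [ 7.262 -8.713  0.031] rot [-3.000e-03  1.300e-02  3.286e+00]
```

View pics/w10.png

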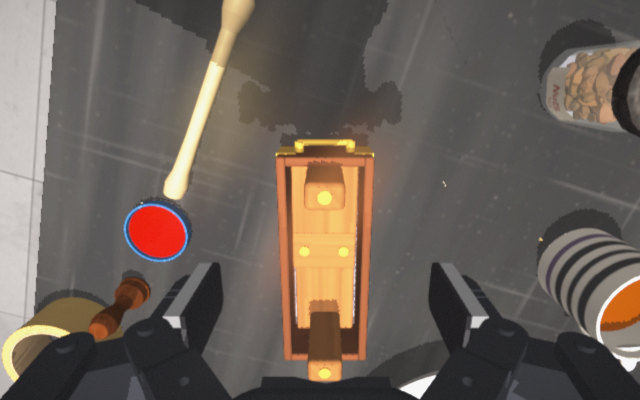

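The bracket is in and level over the elbow's foot: post dots at (324,197) and (324,373) are 157 mm apart against a nominal 158. Next is the orange saddle.

```bash
python3 -m pendant '[{"dp":[7.27,-8.71,0],"rot":[0,0,3.29],"gripper":1},{"dp":[7.27,-8.71,0],"rot":[0,0,3.29],"gripper":1},{"dp":[7.27,-8.71,0],"rot":[0,0,3.29],"gripper":1},{"dp":[7.27,-8.71,0],"rot":[0,0,3.29],"gripper":1},{"dp":[7.27,-8.71,0],"rot":[0,0,3.29],"gripper":1},{"dp":[7.27,-8.71,0],"rot":[0,0,3.29],"gripper":1},{"dp":[7.27,-8.71,1.4],"rot":[0,0,3.29],"gripper":1},{"dp":[7.27,-8.71,1.4],"rot":[0,0,3.29],"gripper":1},{"dp":[7.27,-8.71,1.4],"rot":[0,0,3.29],"gripper":1},{"dp":[7.27,-8.71,1.4],"rot":[0,0,3.29],"gripper":1},{"dp":[7.27,-8.71,1.4],"rot":[0,0,3.29],"gripper":1}]'
python3 -c "
from h import *
look('w11',[32,74])
rel([639,112.2,42],1)"
```

```text
clock: 17.98
ee_pos: [639.8, 112.0, 152.9]
tcp_rot: [-0.0, 1.0, 0.008, 0.001]
wrist_force: [0.4, -0.9, -0.2]
opening: 85.6
t 17.98 pos [639.8 112.  152.9] psi 0.95 F [ 0.4 -0.9 -0.2] open 85.6
dp [-21.395   3.38    5.062] rot [-0.003 -0.019  0.189]
[298.4 126.5] 892 (32, array([618.9, 157.1])) (74, array([621.8, 162.4]))
[347.8 126.4] 758 (32, array([654.6, 157.7])) (74, array([651.8, 163. ]))
[480.9 152.4] 785 (32, array([753.7, 140.3])) (74, array([735.1, 148.4]))
[586. 161.] 1551 (32, array([833.1, 135.2])) (74, array([801.8, 144. ]))
[293.1 186.5] 1336 (32, array([614.6, 111.8])) (74, array([618.2, 124.4]))
[348.5 187.9] 194 (32, array([656.8, 111.3])) (74, array([653.7, 124. ]))
[495.1 194.2] 738 (32, array([769.5, 108.1])) (74, array([748.3, 121.3]))
[324.  206.4] 3212 (32, array([638.3,  96. ])) (74, array([638.2, 111.1]))
[206.8 260.9] 283 (32, array([543.5,  47.2])) (74, array([558.6,  70.2]))
[239.2 290.8] 539 (32, array([568.3,  19.6])) (74, array([579.4,  47. ]))
t 18.02 pos [639.7 112.  152.8] psi 0.96 F [ 0.2 -0.1 -0.1] open 85.3
dp [-0.029 -0.006  3.692] rot [-0.002 -0.016 -0.009]
```

View pics/w11.png

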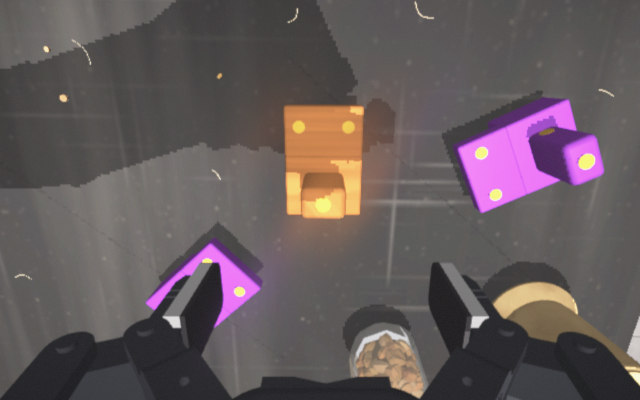

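The saddle's post dot is at (324,206), at (639,112) with yaw 1°, and there's clear space around it. Grasping.

```bash
python3 -m pendant '[{"dp":[-0.02,0,1.8],"rot":[0,0,0],"gripper":1},{"dp":[-0.02,0,3.6],"rot":[0,0,0],"gripper":1},{"dp":[-0.02,0,3.6],"rot":[0,0,0],"gripper":1},{"dp":[-0.02,0,3.6],"rot":[0,0,0],"gripper":1},{"dp":[-0.02,0,3.6],"rot":[0,0,0],"gripper":-1},{"dp":[-0.02,0,3.6],"rot":[0,0,0],"gripper":-1},{"dp":[-0.02,0,3.6],"rot":[0,0,0],"gripper":-1},{"dp":[-0.02,0,3.6],"rot":[0,0,0],"gripper":-1},{"dp":[-0.02,0,3.6],"rot":[0,0,0],"gripper":-1}]'
python3 -c "
from h import *
rel([639,112,190],1)"
python3 -m pendant '[{"dp":[0,0,-2],"rot":[0,0,0],"gripper":-1},{"dp":[0,0,-4],"rot":[0,0,0],"gripper":-1},{"dp":[0,0,-5],"rot":[0,0,0],"gripper":-1},{"dp":[0,0,-5],"rot":[0,0,0],"gripper":-1},{"dp":[0,0,-5],"rot":[0,0,0],"gripper":-1}]'
python3 -c "
from h import *
look('w12',[32,74])
rel([544.9,-317,190],17.43)"
```

```text
clock: 19.15
ee_pos: [639.1, 112.3, 44.7]
tcp_rot: [-0.0, 1.0, 0.009, 0.001]
wrist_force: [-2.1, -1.6, 6.7]
opening: 29.3
t 19.15 pos [639.1 112.3  44.7] psi 0.98 F [-2.1 -1.6  6.7] open 29.3
dp [ 1.000e-03  9.000e-03 -4.842e+00] rot [-0.001 -0.012 -0.004]
clock: 19.77
ee_pos: [638.0, 111.9, 192.6]
tcp_rot: [0.0, 1.0, 0.009, -0.001]
wrist_force: [0.5, -0.1, -2.1]
opening: 29.1
t 19.77 pos [638.  111.9 192.6] psi 0.99 F [ 0.5 -0.1 -2.1] open 29.1
dp [-21.315   3.359   6.462] rot [0.007 0.021 0.197]
[464.5 143.2] 606 (32, array([753.6, 140.4])) (74, array([737.2, 147.3]))
[552.1 149.3] 1131 (32, array([828.6, 136.5])) (74, array([801.8, 144. ]))
[283.8 159. ] 2441 (32, array([601., 124.])) (74, array([605.9, 133.3]))
[477.6 180.3] 544 (32, array([769.5, 108.2])) (74, array([751. , 119.6]))
[223.  241.4] 465 (32, array([543.5,  45.5])) (74, array([556.3,  65.7]))
[251.3 267. ] 439 (32, array([568.4,  19.4])) (74, array([577.8,  43.2]))
[325.7 302.3] 2956 (32, array([639.4, -18.2])) (74, array([638.9,  10.9]))
[325.7 312.7] 272 (32, array([639.6, -30.1])) (74, array([6.391e+02, 6.000e-01]))
[111.5 348.8] 185 (32, array([420.2, -78. ])) (74, array([450.2, -40.7]))
t 19.82 pos [637.8 111.8 192.1] psi 0.99 F [ 0.3 -0.4 -2.5] open 29.3
dp [-3.344 14.239  0.09 ] rot [ 0.004  0.032 -3.288]
```

View pics/w12.png

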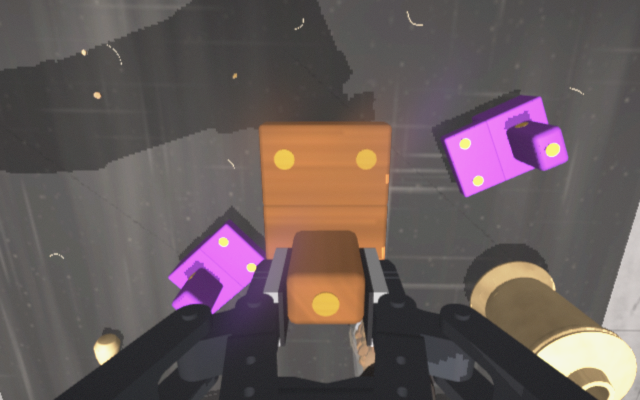

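Run:
```python
from h import *
for dz in (43,44.5,46): print(dz,tool((283.8,159),dz-32),tool((366.5,159),dz-32),tool((325.5,304),dz-74))
```

```text
43 [-18.9 -45.4  11. ] [ 16.9 -45.4  11. ] [ -0.8  -1.6 -31. ]
44.5 [-19.  -45.1  12.5] [ 17.  -45.1  12.5] [ -0.8  -0.6 -29.5]
46 [-19.2 -44.8  14. ] [ 17.2 -44.8  14. ] [ -0.8   0.4 -28. ]
```

```bash
python3 -m pendant '[{"dp":[-3.34,14.24,0],"rot":[0,0,-3.29],"gripper":-1},{"dp":[-3.34,14.24,0],"rot":[0,0,-3.29],"gripper":-1},{"dp":[-3.34,14.24,0],"rot":[0,0,-3.29],"gripper":-1},{"dp":[-3.34,14.24,0],"rot":[0,0,-3.29],"gripper":-1},{"dp":[-3.34,14.24,0],"rot":[0,0,-3.29],"gripper":-1},{"dp":[-3.34,14.24,0],"rot":[0,0,-3.29],"gripper":-1},{"dp":[-3.34,14.24,0],"rot":[0,0,-3.29],"gripper":-1},{"dp":[-3.34,14.24,0],"rot":[0,0,-3.29],"gripper":-1},{"dp":[-3.34,14.24,0],"rot":[0,0,-3.29],"gripper":-1},{"dp":[-3.34,14.24,0],"rot":[0,0,-3.29],"gripper":-1},{"dp":[-3.34,14.24,0],"rot":[0,0,-3.29],"gripper":-1},{"dp":[-3.34,14.24,0],"rot":[0,0,-3.29],"gripper":-1}]'
python3 -c "
from h import *
rel([544.9,-317,145],17.43)"
```

```text
clock: 21.32
ee_pos: [546.2, -315.8, 193.9]
tcp_rot: [0.0, 0.988, 0.152, 0.0]
wrist_force: [0.5, -0.2, -3.2]
opening: 28.9
t 21.32 pos [ 546.2 -315.8  193.9] psi 17.51 F [ 0.5 -0.2 -3.2] open 28.9
dp [-0.055  0.024  1.629] rot [ 0.    -0.001  0.017]
```

```bash
python3 -m pendant '[{"dp":[-0.04,0.02,1],"rot":[0,0,0],"gripper":-1},{"dp":[-0.04,0.02,1.65],"rot":[0,0,0],"gripper":-1},{"dp":[-0.04,0.02,1.65],"rot":[0,0,0],"gripper":-1},{"dp":[-0.04,0.02,1.65],"rot":[0,0,0],"gripper":-1},{"dp":[-0.04,0.02,1.65],"rot":[0,0,0],"gripper":-1}]'
python3 -c "
from h import *
im=r.capture('wrist')[:,:,::-1]; cv2.imwrite('pics/w13.png',im)
rel([544.9,-317,66.5],17.43)"
```

```text
clock: 21.95
ee_pos: [545.6, -317.7, 145.4]
tcp_rot: [0.0, 0.988, 0.152, 0.001]
wrist_force: [-0.2, -0.7, -0.4]
opening: 28.8
t 22.0 pos [ 545.4 -317.7  145.3] psi 17.44 F [ 0.2  1.3 -2. ] open 29.1
dp [-0.013 -0.03   2.625] rot [ 0.012 -0.012  0.002]
```

View pics/w13.png

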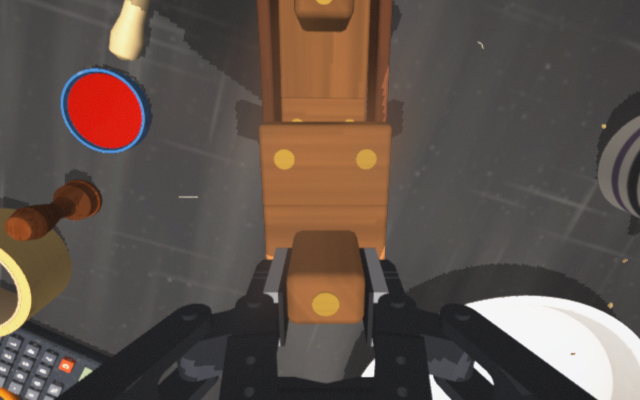

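```bash
python3 -c "
from h import *
print(tool((324,0),53))"
python3 -m pendant '[{"dp":[-0.01,-0.03,0.4],"rot":[0,0,0],"gripper":-1},{"dp":[-0.01,-0.03,0.8],"rot":[0,0,0],"gripper":-1},{"dp":[-0.01,-0.03,1.2],"rot":[0,0,0],"gripper":-1},{"dp":[-0.01,-0.03,1.2],"rot":[0,0,0],"gripper":-1}]'
python3 -c "
from h import *
im=r.capture('wrist')[:,:,::-1]; cv2.imwrite('pics/w14.png',im)
rel([544.9,-317,66.5],17.43)"
```

```text
[  -1.8 -114.9   53. ]
clock: 22.5
ee_pos: [543.6, -316.5, 106.7]
tcp_rot: [-0.001, 0.988, 0.152, -0.001]
wrist_force: [-0.0, 0.4, -2.5]
opening: 29.4
t 22.55 pos [ 544.1 -316.6  107.5] psi 17.45 F [ 0.8 -0.3 -1.6] open 29.3
dp [0.023 0.022 1.367] rot [-0.012  0.01   0.003]
```

View pics/w14.png

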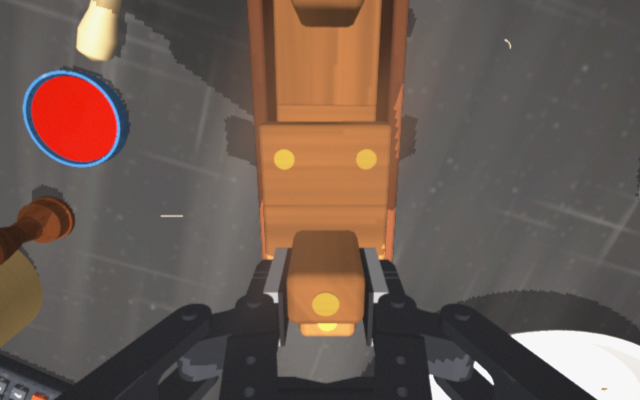

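```bash
python3 -m pendant '[{"dp":[0.02,0.01,0.3],"rot":[0,0,0],"gripper":-1},{"dp":[0.02,0.01,0.6],"rot":[0,0,0],"gripper":-1},{"dp":[0.02,0.01,0.9],"rot":[0,0,0],"gripper":-1},{"dp":[0.02,0.01,1.2],"rot":[0,0,0],"gripper":-1},{"dp":[0.02,0.01,1.25],"rot":[0,0,0],"gripper":-1},{"dp":[0.02,0.01,1.25],"rot":[0,0,0],"gripper":-1}]'
python3 -c "
from h import *
rel([544.9,-317,66.5],17.43)"
```

```text
clock: 23.3
ee_pos: [545.1, -316.9, 70.8]
tcp_rot: [-0.0, 0.988, 0.152, -0.0]
wrist_force: [0.4, -0.9, -1.8]
opening: 28.9
t 23.3 pos [ 545.1 -316.9   70.8] psi 17.44 F [ 0.4 -0.9 -1.8] open 28.9
dp [-0.008  0.002  0.142] rot [-0.001  0.     0.002]
```

```bash
python3 -m pendant '[{"dp":[0,0,0.12],"rot":[0,0,0],"gripper":-1},{"dp":[0,0,0.18],"rot":[0,0,0],"gripper":-1},{"dp":[0,0,0.18],"rot":[0,0,0],"gripper":-1},{"dp":[0,0,0.18],"rot":[0,0,0],"gripper":-1}]'
```

```text
clock: 23.8
ee_pos: [545.3, -317.1, 66.7]
tcp_rot: [0.001, 0.988, 0.151, 0.0]
wrist_force: [-3.2, 1.4, 9.7]
opening: 29.1
```

Contact came at the expected height (66.7 mm against 66.5 expected). Releasing, lifting and looking.

```bash
python3 -m pendant '[{"dp":[0,0,0],"rot":[0,0,0],"gripper":1},{"dp":[0,0,0],"rot":[0,0,0],"gripper":1},{"dp":[0,0,0],"rot":[0,0,0],"gripper":1},{"dp":[0,0,0],"rot":[0,0,0],"gripper":1},{"dp":[0,0,-2],"rot":[0,0,0],"gripper":1},{"dp":[0,-1,-4.5],"rot":[0,0,0],"gripper":1},{"dp":[0,-1,-5.5],"rot":[0,0,0],"gripper":1},{"dp":[0,-1,-5.5],"rot":[0,0,0],"gripper":1},{"dp":[0,-1,-5.5],"rot":[0,0,0],"gripper":1},{"dp":[0,-1,-5.5],"rot":[0,0,0],"gripper":1}]'
python3 -c "
from h import *
look('w14b',[38,54,92,96])
im=r.capture('scene')[:,:,::-1]; cv2.imwrite('pics/s2.png',cv2.resize(im[90:190,350:480],None,fx=5,fy=5,interpolation=cv2.INTER_CUBIC))
im=r.capture('top')[:,:,::-1]; cv2.imwrite('pics/t2.png',im)"
```

```text
clock: 25.05
ee_pos: [535.3, -288.4, 228.8]
tcp_rot: [-0.001, 0.988, 0.151, -0.001]
wrist_force: [-0.6, -0.5, -0.3]
opening: 85.1
t 25.05 pos [ 535.3 -288.4  228.8] psi 17.42 F [-0.6 -0.5 -0.3] open 85.1
dp [-14.134 -14.5     7.68 ] rot [-0.016  0.025  3.483]
[184.1  64.4] 3175 (38, array([ 389.5, -239.1])) (54, array([ 395.3, -237.9])) (92, array([ 409.2, -235. ])) (96, array([ 410.7, -234.7]))
[306.3 153.9] 761 (38, array([ 513.4, -282.9])) (54, array([ 513.3, -279.6])) (92, array([ 513. , -271.7])) (96, array([ 513. , -270.8]))
[346.5 153.9] 726 (38, array([ 549.3, -271.6])) (54, array([ 547.5, -268.8])) (92, array([ 543.1, -262.2])) (96, array([ 542.7, -261.5]))
[326.5 218.1] 965 (38, array([ 550.8, -338.9])) (54, array([ 548.9, -332.8])) (92, array([ 544.4, -318.5])) (96, array([ 543.9, -317. ]))
[325.9 259.8] 823 (38, array([ 564.2, -383. ])) (54, array([ 561.6, -374.9])) (92, array([ 555.5, -355.5])) (96, array([ 554.9, -353.5]))
```

View pics/w14b.png

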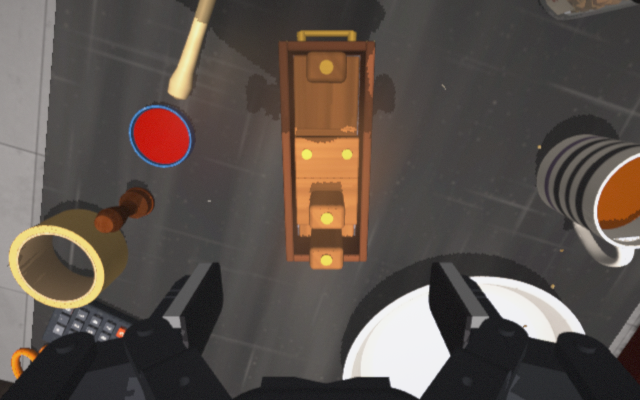

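View pics/s2.png

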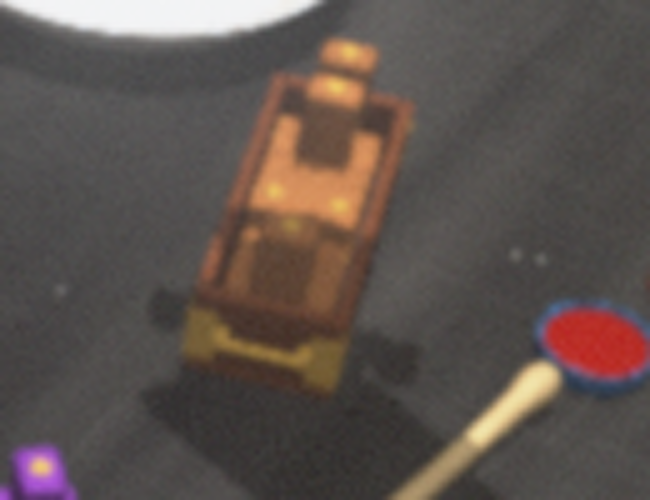

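View pics/t2.png

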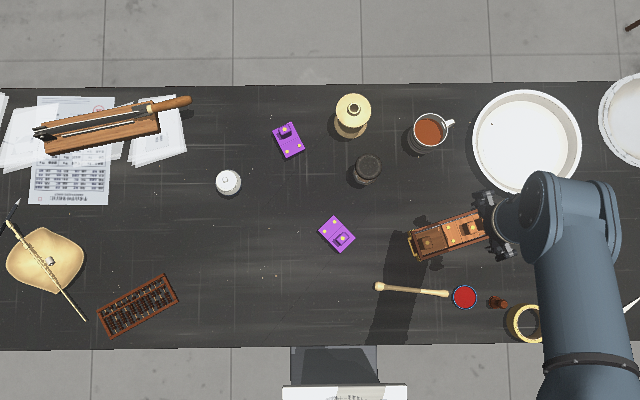

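Everything checks out. The saddle's ledge dots, cast at z=54, are 35.9 mm apart against a nominal 35.9. They lie 44.9 mm from its post dot, nominal 45.4, at yaw 17.5°. The jars and pestle haven't moved and the robot is clear, so I'm handing in.

```bash
python3 -c "
from station import r
print(r.sense()['clock']); print(r.finish_job())"
```

```text
25.2
the job is handed in; nothing more can be done
None
```

All three parts are packed in the case in the order elbow, bracket, saddle. I handed the job in at 25.2 s of the 72 s allowed, and it reports no verdict.

- **Placing:** each part was gripped across its post. The elbow went in with almost no wrist force; the bracket and saddle met gentle contact (6–10 N) at their expected seating heights.
- **Last look:** all three are inside the walls. The elbow and bracket posts are 157 mm apart (nominal 158). The saddle's dots match its packed height of z = 22 mm. Its yaw is 17.5° against the case's 17.4°.
- **Disagreements:** the wrist and top cameras differed by about 1–2 mm in x. I allowed for this, and it is within the play. I also gripped the bracket about 2 mm off its post centre and corrected for that when placing it.
- **Not touched:** the jars, pestle and purple look-alikes look unmoved in the final top view; I compared this by eye, without measuring.

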